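# Lock the film camera into its display cradle

## Task

Secure the old film camera for display: push it on its wooden base along the cradle's channel until the base is fully home against the grey end stop, then flip the red-handled toggle lever over past its centre so that it snaps into its other position and its steel bar drops in behind the base. Only push with the fingers: do not lift or tip the camera, and leave everything else on the table where it stands.

Things in the scene. Friction and masses are not known exactly. Their poses are not given: they have to be found in the camera images.
- cradle: Display cradle, fixed to the table, place and yaw vary: aluminium plate 235 (x) x 122 (y) x 8 mm with a channel along x between two low dark rails (tops at 18 mm). Origin: on the table under the channel's middle line; z up; +x runs from the open end (nearer the robot) to the grey end stop. The toggle lever stands on a wing on the +y side (y 56 to 126 mm, x -100 to +10 mm).
- end_stop (a point): Middle of the end stop's face, 24 mm above the table, at x = +100 mm, y = 0 in the cradle's frame; the stop is 103 mm wide, its top 41 mm above the table. The base is home when its +x end meets this face.
- film_camera: Black and silver film camera fixed on a dark wooden base, loose in the channel, 0.5 to 0.9 kg (up to about 10 N to push). Origin: centre of the base's underside, 8 mm above the table; axes parallel to the cradle's. Base 120 (x) x 80 (y) x 30 mm high. Starts 35 to 75 mm short of home; home, its origin is at x = +40 mm in the cradle's frame.
- camera_back (a point): Middle of the camera's flat back, the face that looks to -x, 63 mm above the table and 40 mm behind film_camera's origin; good to push on. The camera is 132 mm wide in y and reaches from 30 to 97 mm above the base's underside (finder hump, 42 mm wide, to 110 mm); the base sticks out 20 mm behind it; the lens points to +x.
- clamp (a joint): Toggle lever's angle: 0 open (handle leans 40 degrees outward to the cradle's +y, steel bar up), 0.7 upright (centre), 1.4 rad locked (handle leans 40 degrees inward to -y over the channel, bar level behind the base). A spring drives it from the centre to the nearer end: about 5 N at the ball at the ends, nothing at the centre; once past centre it snaps over by itself.
- lever_pivot (a point): On the lever's pivot axis, which is parallel to the cradle's x: at x = -62 mm, y = +85 mm in the cradle's frame, 28 mm above the table. The steel bar, 66 mm long and 14 mm thick along x, turns with the lever at x = -30 mm; it drops fully only if the base is home, otherwise it lands on the base.
- lever_tip (a point): Centre of the red ball (24 mm across) at the end of the lever's handle, 90 mm from the pivot axis, at x = -62 mm in the cradle's frame. Open it is at y = +143 mm, 97 mm above the table; upright at y = +85 mm, 118 mm; locked at y = +27 mm, 97 mm. The handle below it is a 10 mm rod in a red sleeve.
- bottle: Bystander, to be left alone: a small amber bottle with a white cap, 38 mm wide, 110 mm tall. Origin: centre of its underside.
- jar: Bystander, to be left alone: a white jar with a yellow cap, 52 mm wide, 60 mm tall. Origin: centre of its underside.
- carton: Bystander, to be left alone: a yellow carton, 44 x 50 x 85 mm. Origin: centre of its underside.
- screwdriver: Bystander, to be left alone: a screwdriver with an orange handle lying flat, 170 mm long; its long axis is x.
- mug: Bystander, to be left alone: a blue mug, 76 mm wide, 90 mm tall. Origin: centre of its underside.
- tin: Bystander, to be left alone: a flat round tin, 64 mm wide, 28 mm tall. Origin: centre of its underside.
- toy_car: Bystander, to be left alone: a yellow toy car, 75 x 42 x 38 mm. Origin: centre of its underside.

How it is judged (in metres and radians):
On the way, in this order (a step that is already met when the one before it is completed fails the run):
1. the camera's base is pushed home (within 5 mm of the end stop) while the lever is still open (x of film_camera in the frame of cradle above 0.035 m and value of joint clamp below 0.4 rad), for 0.1 s.
2. the lever has snapped over into its locked position (above 1.3 rad) (x of film_camera in the frame of cradle above 0.035 m and value of joint clamp above 1.3 rad), for 0.2 s.
At the end, for the whole second after the job is handed in: The camera's base lies flat and at rest in the channel within 5 mm of the end stop, and the lever stays in its locked position (above 1.3 of 1.4 rad) (all of step 2 and z of film_camera in the frame of cradle below 0.012 m and angle between film_camera's own z axis and vertical below 0.05 rad and linear speed of film_camera below 0.01 m/s); the robot touches nothing.
It fails at once if the camera is lifted more than 10 mm out of the channel (z of film_camera in the frame of cradle above 0.018 m).
It fails at once if the camera is tipped by more than 0.2 rad (angle between film_camera's own z axis and vertical above 0.2 rad).
It fails at once if anything else on the table (bottle, jar, carton, screwdriver, mug, tin, toy car) is moved by more than 25 mm (distance of any of bottle, jar, carton, screwdriver, mug, tin, toy_car from where it was at the start of the episode above 0.025 m).
It also fails if it takes over 51 s, if anything falls off the work surface, if the arm or the gripper's body presses on something with over 40 N, if the wrist force passes 120 N, or if a joint passes its speed limit or range.

## Robot

A 7-joint arm with a two-finger parallel gripper is mounted at the origin on the work surface. World frame = base frame: x ahead of the robot, y to its left, z up, the work surface at z = 0. Lengths are in m, angles in degrees, forces in N, time in s.
With the tool pointing down it reaches from about 0.375 to 0.925 m from the base axis. Payload 3.1 kg.
Tool frame: the origin (TCP) lies midway between the tips of the shut fingers; the grasp point (between the pads) lies arm.hold_point_z behind it (arm.hold_point_z is the distance from the TCP to the grasp point, in m); z points along the fingers, y is the line along which they close (so a half turn about z gives the same grasp; the last joint's range is limited). The gripper opens to 85 mm and grips with 20 to 120 N. Pads are 22 mm wide; open, the fingers measure 114 mm over their backs; the gripper's body (76 mm by 85 mm) begins 54 mm behind the grasp point. The pads swing forward as they close: fully open they stand 13 mm farther back than shut.
Start: joints at [-5.604, 21.939, 2.515, 91.553, -1.026, 66.532, -2.859], TCP at [0.65, 0, 0.231] pointing down, gripper open.
Joint ranges: [-149.38, 149.38], [-23.57, 123.04], [-84.95, 90], [0, 143.3], [-89.99, 269.99], [3.08, 112.72], [-163.45, 163.45]. Speed limits (degrees/s): [159.86, 159.86, 180, 180, 180, 180, 180].

## Interface

Orientations are given as a 3x3 rotation matrix whose columns are the frame's x, y, z axes.
In Python, from bench import arm gives the robot as it stands.
- The arm moves only by the tool carry_out, never from a script. Its argument "motion" is a list that holds one entry, the list of rows, each a list of 5 numbers: the shift along the tool's x, y, z in mm, then the turn about the tool's z in degrees, then the opening, from 0 (shut) to 1 (fully open). In form: [[[dx, dy, dz, roll, jaw], ...]]. A call has 1 to 8 rows; each row shifts and turns the commanded pose from where the row before left it, along the tool's axes as they then stand; what a row does not reach is not made up. A row lasts 1/10 s, in which the tool goes at most 50 mm and 8.59 degrees, less where a joint would pass 70% of its speed; a pose out of reach is approached as far as the arm can. A call is refused whole if a number of a shift passes 50 or a number of a turn 8.59, either way. A call with a gripper value outside its range is refused whole. The fingers move at their own pace and stop on an object; "grip_force" is the grip in N (left out, the last holds). Time passes only in rows, so rows that do not move let the fingers close. It gives the time, the measured TCP pose, the force, the opening and the grip force at its end, in the units of the state.
- arm.observe(): the state, without advancing time (a new reading comes with each control period).
- arm.get_image(name): name is "scene" or "side" or "wrist"; returns a dict with "img" (384x512x3 uint8, blue, green, red), "mtx" (3x3 intrinsics, pixels), "world_from_camera" (4x4, takes a point from camera to world coordinates); the wrist camera has in their place "hand_eye" (4x4, takes a point from camera to tool coordinates, whose origin is the TCP and whose axes are the flange's). Camera axes: x right, y down, z forward; pixel columns grow to the right and rows downward; lengths in m; the calibration is good to about 2 mm. The wrist camera is an equidistant fisheye: a pixel r from the principal point sees the ray r / f radians off the axis. A picture is of the moment at which its call begins: read the wrist's pose just before it. There is no depth.
- arm.finish_job(): hands the job in; it is judged then, once.
The state is a dict: "time_s": time; "joints": joint angles; "qvel": joint speeds; "joint_torque": joint torques, N m; "tool_pos": TCP position; "eef_rot": TCP orientation; "contact_force": force on the tool from outside, world axes, zero at the start; "wrist_torque": the same for the moment, N m; "opening": finger opening in m; "grip_force": force on a finger pad.
Only numpy, scipy, OpenCV 4.12 (cv2) and the standard library are available. Lean on these libraries where they do the work, as an engineer would, in place of code of your own. Each camera call takes 0.05 s, during which the arm holds its last target. There are 200 camera calls.

## Working session

There is one attempt and no reset: what is moved stays moved. The work goes in short steps, Python scripts to look and compute and a tool call to move; the robot and the scene stay as the last step left them, time stands still between calls to the robot, and variables do not carry over. Pictures are saved under pics/ and viewed, at most 10 in all, crops included, and the job is handed in when it is done.

Besides the shell and the picture viewer there is one more tool, called after "Call:" by a JSON object that holds its "name" and its "arguments". carry_out: Moves the arm, as the interface text tells. Its arguments: {"type":"object","properties":{"motion":{"type":"array","items":{"type":"array","items":{"type":"array","items":{"type":"number"}}}},"grip_force":{"type":"number"}},"required":["motion"]}

```bash
mkdir -p pics
python3 - <<'E'
from bench import arm
import cv2,numpy as np
for n in("scene","side"):
    d=arm.get_image(n);cv2.imwrite(f"pics/{n}0.png",d["img"]);print(n,d["mtx"].tolist(),np.round(d["world_from_camera"],3).tolist())
    np.savez(f"{n}0.npz",**d)
s=arm.observe();print(s["tool_pos"],s["eef_rot"],s["time_s"],s["contact_force"])
E
```

```text
scene [[350.81641395488623, 0.0, 258.5275259824876], [0.0, 350.81641395488623, 193.65993398439966], [0.0, 0.0, 1.0]] [[-0.478, 0.545, -0.69, 1.307], [0.878, 0.316, -0.359, 0.4], [0.023, -0.777, -0.629, 0.704], [0.0, 0.0, 0.0, 1.0]]
side [[437.60781440069053, 0.0, 255.71818460757922], [0.0, 437.60781440069053, 191.38380066623944], [0.0, 0.0, 1.0]] [[0.985, -0.112, 0.132, 0.472], [-0.172, -0.562, 0.809, -0.887], [-0.017, -0.82, -0.573, 0.759], [0.0, 0.0, 0.0, 1.0]]
[6.49126970e-01 6.86072794e-06 2.29984789e-01] [[-9.66034794e-05  9.99997000e-01 -2.44747588e-03]
 [ 9.99999987e-01  9.62913505e-05 -1.27648433e-04]
 [-1.27412379e-04 -2.44748818e-03 -9.99996997e-01]] 0.1 [ 0.38283554  0.19029486 -0.42448556]
```

View pics/scene0.png

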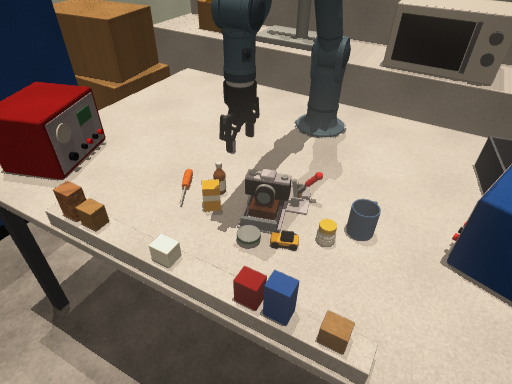

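View pics/side0.png

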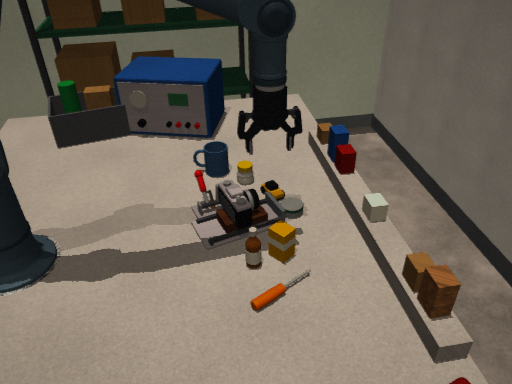

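The scene view shows the camera at about (268,190) and the red ball at (320,177). In the side view the ball is at (199,174) and the plate spans roughly (190-285, 190-240). Next I'll triangulate the ball and zoom in on the plate.

```bash
cat > h.py <<'E'
import numpy as np,cv2
def ray(d,p):
    T=np.asarray(d["world_from_camera"]);v=np.linalg.solve(np.asarray(d["mtx"]),[p[0],p[1],1]);return T[:3,3],T[:3,:3]@v
def plane(d,p,z):
    o,v=ray(d,p);return o+v*(z-o[2])/v[2]
def tri(a,p,b,q):
    o1,v1=ray(a,p);o2,v2=ray(b,q);s=np.linalg.lstsq(np.c_[v1,-v2],o2-o1,rcond=None)[0]
    x=o1+s[0]*v1;y=o2+s[1]*v2;return (x+y)/2,np.linalg.norm(x-y)
E
python3 - <<'E'
from h import *
D={n:np.load(n+"0.npz") for n in("scene","side")}
box={"scene":(225,155,345,255),"side":(175,160,315,260)}
out=[]
for n,d in D.items():
    x0,y0,x1,y1=box[n];im=d["img"];h=cv2.cvtColor(im,cv2.COLOR_BGR2HSV)
    m=((h[...,0]<5)|(h[...,0]>174))&(h[...,1]>190)&(h[...,2]>90)
    mm=np.zeros(m.shape,np.uint8);mm[y0:y1,x0:x1]=m[y0:y1,x0:x1]
    k,l,st,c=cv2.connectedComponentsWithStats(mm);print(n,[(s.tolist(),cc.round(1).tolist()) for s,cc in zip(st[1:],c[1:]) if s[4]>5])
    out.append(cv2.resize(im[y0:y1,x0:x1],None,fx=5.6,fy=5.6,interpolation=cv2.INTER_CUBIC))
    cv2.imwrite(f"pics/{n}_crop.png",out[-1])
E
```

```text
scene []
side [([195, 170, 11, 21, 117], [200.2, 179.8])]
```

View pics/scene_crop.png

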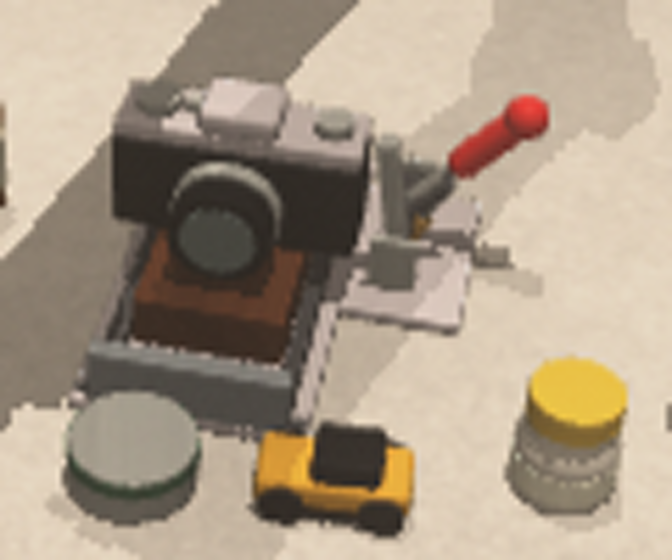

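View pics/side_crop.png

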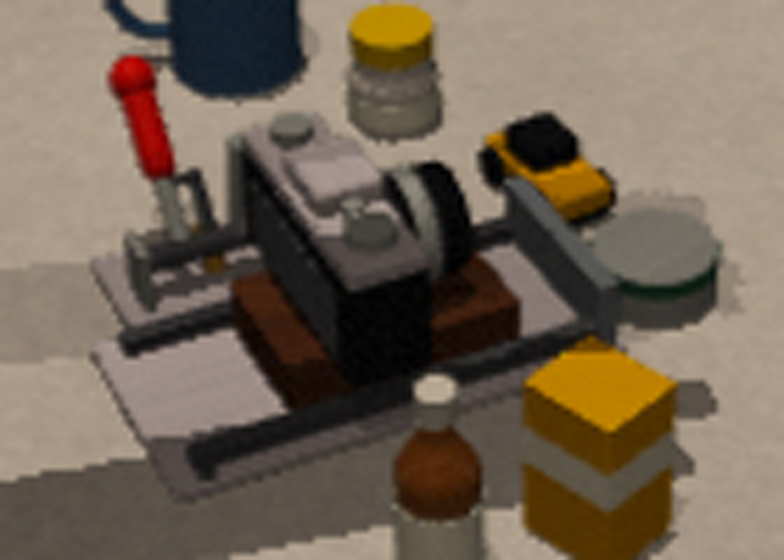

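The scene crop shows the ball at crop (526,117), with the stop's top running from (98,340) to (300,370). The side crop shows the ball at (131,77), plate corners at (187,497) and (95,355), stop top ends at (508,183) and (608,290), and the base's back top corner at (235,283).

Run:
```python
from h import *
a=np.load("scene0.npz");b=np.load("side0.npz")
A=lambda x,y:(225+x/5.6-.4,155+y/5.6-.4)
B=lambda x,y:(175+x/5.6-.4,160+y/5.6-.4)
ball,e=tri(a,A(526,117),b,B(131,77));print("ball",ball.round(4),e.round(4))
P={"c-y":(plane(b,B(187,497),.008),-.1175,-.061),"c+y":(plane(b,B(95,355),.008),-.1175,.061),
"s+y":(plane(b,B(508,183),.041),.1,.0515),"s-y":(plane(b,B(608,290),.041),.1,-.0515),
"sc-y":(plane(a,A(98,340),.041),.1,-.0515),"sc+y":(plane(a,A(300,370),.041),.1,.0515),"ball":(ball,-.062,.143)}
w=np.array([p[0][:2] for p in P.values()]);c=np.array([p[1:] for p in P.values()])
wm=w.mean(0);cm=c.mean(0);W=w-wm;C=c-cm
th=np.arctan2((C[:,0]*W[:,1]-C[:,1]*W[:,0]).sum(),(C*W).sum())
R=np.array([[np.cos(th),-np.sin(th)],[np.sin(th),np.cos(th)]]);o=wm-R@cm
for k,x,r in zip(P,w,w-(c@R.T+o)):print(k,x.round(3),(r*1000).round(1))
print("origin",o.round(4),"yaw",np.degrees(th))
base=plane(b,B(235,283),.038)[:2];print("base back+y corner in cradle",R.T@(base-o))
for n,p in(("mug",plane(b,(215,172),0)),("jar",plane(b,(245,182),0)),("carton",plane(b,(281,258),0)),("bottle",plane(b,(254,264),0))):print(n,p[:2].round(3),(R.T@(p[:2]-o)).round(3))
np.savez("cr.npz",R=R,o=o)
```

```text
ball [0.4798 0.1666 0.0976] 0.0008
c-y [ 0.483 -0.051] [-2.4 -0.5]
c+y [0.447 0.06 ] [-1.9 -6.6]
s+y [0.663 0.117] [ 3.6 -4.3]
s-y [0.693 0.02 ] [ 3.1 -2.9]
sc-y [0.688 0.028] [-2.  5.]
sc+y [0.657 0.125] [-2.2  3.5]
ball [0.48  0.167] [1.8 5.8]
origin [0.5794 0.0426] yaw 17.20021266302869
base back+y corner in cradle [-0.0520854   0.03886289]
mug [0.536 0.319] [0.04  0.277]
jar [0.623 0.242] [0.1   0.177]
carton [ 0.658 -0.112] [ 0.03  -0.171]
bottle [ 0.589 -0.12 ] [-0.039 -0.158]
```

Call:
{"name": "carry_out", "arguments": {"motion": [[[0, 0, 0, -6, 0], [0, 0, 0, -6, 0], [0, 0, 0, -5.2, 0], [20, -35, 0, 0, 0], [20, -35, 0, 0, 0], [21, -35, 0, 0, 0], [0, -34, 0, 0, 0], [0, 0, 0, 0, 0]]]}}

```text
time_s: 0.9
tool_pos: [0.4935, 0.0159, 0.2295]
eef_rot: [[-0.295, 0.955, -0.007], [0.955, 0.295, -0.002], [0.0, -0.007, -1.0]]
contact_force: [0.4, -0.3, 0.2]
opening: -0.0002
grip_force: 0.0
```

```bash
cat >> h.py <<'E'
def st(arm):
    s=arm.observe();c=np.load("cr.npz");p=s["tool_pos"];l=c["R"].T@(p[:2]-c["o"])
    f=s["contact_force"];print("t",s["time_s"],"cradle tcp mm",(l*1000).round(1),"z",(p[2]*1000).round(1),"f",np.r_[c["R"].T@f[:2],f[2]].round(1),"op",s["opening"]);return s
E
python3 - <<'E'
from h import *
from bench import arm
s=st(arm);print(arm.hold_point_z,np.round(s["eef_rot"],3).tolist())
for n in("side","wrist"):
    d=arm.get_image(n)
    np.savez(n+"1.npz",**d)
    if n=="side":cv2.imwrite("pics/side1.png",cv2.resize(d["img"][110:270,150:330],None,fx=3.7,fy=3.7,interpolation=cv2.INTER_CUBIC))
    else:cv2.imwrite("pics/wrist1.png",d["img"]);print(d["mtx"],np.round(d["hand_eye"],4).tolist())
E
```

```text
t 0.9 cradle tcp mm [-89.9  -0.1] z 229.5 f [ 0.3 -0.4  0.2] op -0.0002272094690745797
0.0187 [[-0.295, 0.955, -0.007], [0.955, 0.295, -0.002], [0.0, -0.007, -1.0]]
[[297.31863964   0.         253.45968833]
 [  0.         297.31863964 193.67719832]
 [  0.           0.           1.        ]] [[-0.0009, -0.9545, -0.2982, 0.0774], [1.0, -0.0011, 0.0002, 0.0005], [-0.0005, -0.2982, 0.9545, -0.1434], [0.0, 0.0, 0.0, 1.0]]
```

View pics/wrist1.png

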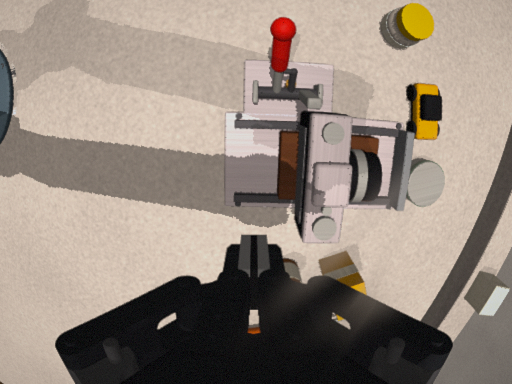

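View pics/side1.png

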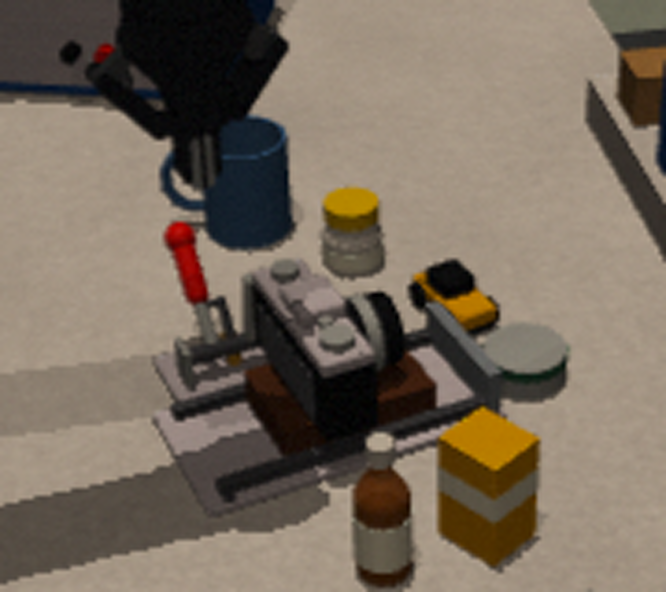

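The wrist view shows the ball at (283,29), the plate's rear corners at (226,112) and (226,206), the stop's inner edge at column 396, and the base's rear edge at column 278. The finger linkages flare out along tool y, so I'll turn 90° and push with the narrow side. First I'll cross-check the pose against this view.

Run:
```python
from h import *
from bench import arm
s=arm.observe();d=np.load("wrist1.npz");K=d["mtx"];H=d["hand_eye"];c=np.load("cr.npz");R,o=c["R"],c["o"]
def pt(u,v,z):
    q=np.array([u-K[0,2],v-K[1,2]]);r=np.hypot(*q);t=r/K[0,0];ray=np.r_[np.sin(t)*q/r,np.cos(t)]
    E=s["eef_rot"];w=E@H[:3,:3]@ray;p=s["tool_pos"]+E@H[:3,3];p=p+w*(z-p[2])/w[2];return (R.T@(p[:2]-o)*1000).round(1)
for n,a in dict(ball=(283,29,.0976),cpy=(226,112,.008),cmy=(226,206,.008),baseback_py=(279,132,.038),baseback_my=(279,198,.038),stop_py=(405,132,.041),stop_my=(397,208,.041),camback_top=(307,112,.105),camback_top2=(303,242,.105)).items():print(n,pt(*a))
```

```text
ball [-57.2 148.2]
cpy [-117.8   66.8]
cmy [-120.5  -54.7]
baseback_py [-55.5  44.7]
baseback_my [-54.  -33.9]
stop_py [100.9  51.2]
stop_my [101.9 -47.2]
camback_top [-35.9  69.9]
camback_top2 [-34.  -59.2]
```

Call:
{"name": "carry_out", "arguments": {"motion": [[[0, 0, 0, 8.5, 0], [0, 0, 0, 8.5, 0], [0, 0, 0, 8.5, 0], [0, 0, 0, 8.5, 0], [0, 0, 0, 8.5, 0], [0, 0, 0, 8.5, 0], [0, 0, 0, 8.5, 0], [0, 0, 0, 8.5, 0]]]}}

```text
time_s: 1.8
tool_pos: [0.5008, 0.0174, 0.2314]
eef_rot: [[0.779, 0.627, 0.001], [0.627, -0.779, 0.0], [0.001, 0.0, -1.0]]
contact_force: [0.4, 0.2, 0.1]
opening: 0.0002
grip_force: 0.0
```

Call:
{"name": "carry_out", "arguments": {"motion": [[[0, 0, 0, 8.5, 0], [0, 0, 0, 8.5, 0], [0, 0, 0, 5, 0], [0, 0, 0, 0, 0]]]}}

```text
time_s: 2.2
tool_pos: [0.5006, 0.0174, 0.2314]
eef_rot: [[0.955, 0.296, 0.001], [0.296, -0.955, 0.0], [0.001, 0.0, -1.0]]
contact_force: [0.5, 0.2, -0.1]
opening: 0.0
grip_force: 0.0
```

Call:
{"name": "carry_out", "arguments": {"motion": [[[0, -5, 40, 0, 0], [0, 0, 45, 0, 0], [0, 0, 45, 0, 0], [0, 0, 36, 0, 0], [0, 0, 10, 0, 0], [0, 0, 0, 0, 0]]]}}

```text
time_s: 2.8
tool_pos: [0.4969, 0.0219, 0.0539]
eef_rot: [[0.955, 0.297, -0.004], [0.297, -0.955, -0.0], [-0.003, -0.001, -1.0]]
contact_force: [-0.4, 0.0, 1.0]
opening: 0.0003
grip_force: 0.0
```

Run:
```python
from h import *
c=np.load("cr.npz");np.savez("cr.npz",R=c["R"],o=c["o"]+c["R"]@[0.001,.005])
from bench import arm
st(arm)
```

```text
t 2.8 cradle tcp mm [-85.9  -0.3] z 53.9 f [-0.4  0.1  1. ] op 0.0003154852151802798
```

Call:
{"name": "carry_out", "arguments": {"motion": [[[12, 0, 0, 0, 0], [12, 0, 0, 0, 0], [8, 0, 0, 0, 0], [4, 0, 0, 0, 0], [4, 0, 0, 0, 0], [4, 0, 0, 0, 0], [4, 0, 0, 0, 0], [4, 0, 0, 0, 0]]]}}

```text
time_s: 3.6
tool_pos: [0.5434, 0.0353, 0.0547]
eef_rot: [[0.956, 0.294, -0.009], [0.294, -0.956, -0.003], [-0.009, -0.0, -1.0]]
contact_force: [-8.7, -2.3, 3.9]
opening: 0.0002
grip_force: 0.0
```

Call:
{"name": "carry_out", "arguments": {"motion": [[[3, 0, 0, 0, 0], [3, 0, 0, 0, 0], [3, 0, 0, 0, 0], [3, 0, 0, 0, 0]]]}}

```text
time_s: 4.0
tool_pos: [0.5548, 0.0386, 0.0547]
eef_rot: [[0.956, 0.294, -0.009], [0.294, -0.956, -0.003], [-0.01, -0.0, -1.0]]
contact_force: [-7.8, -3.9, 3.5]
opening: 0.0001
grip_force: 0.0
```

Run:
```python
from h import *
from bench import arm
st(arm)
```

```text
t 4.0 cradle tcp mm [-25.7  -1.5] z 54.7 f [-8.6 -1.4  3.5] op 5.8378744336372624e-05
```

Pushing at about 8.6 N, with about 15 mm left to go.

Call:
{"name": "carry_out", "arguments": {"motion": [[[3, 0, 0, 0, 0], [3, 0, 0, 0, 0], [3, 0, 0, 0, 0], [2, 0, 0, 0, 0]]]}}

```text
time_s: 4.4
tool_pos: [0.5637, 0.0413, 0.0544]
eef_rot: [[0.956, 0.294, -0.013], [0.294, -0.956, -0.004], [-0.014, -0.0, -1.0]]
contact_force: [-14.2, -4.4, 5.3]
opening: -0.0001
grip_force: 0.0
```

Call:
{"name": "carry_out", "arguments": {"motion": [[[2, 0, 0, 0, 0], [2, 0, 0, 0, 0]]]}}

```text
time_s: 4.6
tool_pos: [0.5639, 0.0412, 0.0535]
eef_rot: [[0.956, 0.292, -0.021], [0.292, -0.956, -0.005], [-0.021, -0.001, -1.0]]
contact_force: [-18.8, -6.4, 12.0]
opening: 0.0001
grip_force: 0.0
```

Run:
```python
from h import *
from bench import arm
st(arm)
```

```text
t 4.6 cradle tcp mm [-16.3  -1.7] z 53.5 f [-19.9  -0.6  12. ] op 7.864659487381692e-05
```

Call:
{"name": "carry_out", "arguments": {"motion": [[[-6, 0, 0, 0, 0], [-20, 0, 0, 0, 0], [-20, 0, 0, 0, 0], [0, 0, 0, 0, 0]]]}}

```text
time_s: 5.0
tool_pos: [0.5273, 0.0308, 0.0554]
eef_rot: [[0.956, 0.295, -0.002], [0.295, -0.956, -0.001], [-0.002, -0.0, -1.0]]
contact_force: [-0.3, -0.9, 1.0]
opening: -0.0005
grip_force: 0.0
```

Run:
```python
from h import *
from bench import arm
st(arm)
d=arm.get_image("side");np.savez("side2.npz",**d);a=d["img"][140:260,165:315]
e=arm.get_image("scene");np.savez("scene2.npz",**e);b=e["img"][145:265,225:345]
cv2.imwrite("pics/s2.png",cv2.resize(np.hstack([a,b]),None,fx=2.9,fy=2.9,interpolation=cv2.INTER_CUBIC))
```

```text
t 5.0 cradle tcp mm [-54.3  -0.9] z 55.4 f [-0.6 -0.8  1. ] op -0.0005341299421893395
```

View pics/s2.png

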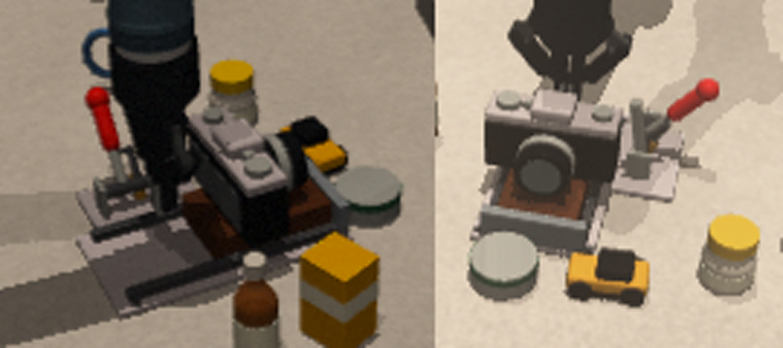

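The base looks flush with the stop in both views: no gap shows in the scene half around (545,205). I'll raise the tool and check the gap from above.

Call:
{"name": "carry_out", "arguments": {"motion": [[[0, 0, -40, 0, 0], [0, 0, -45, 0, 0], [0, 0, -45, 0, 0], [0, 0, -40, 0, 0], [-20, 0, 0, 0, 0], [0, 0, 0, 0, 0]]]}}

```text
time_s: 5.7
tool_pos: [0.5114, 0.0257, 0.2278]
eef_rot: [[0.955, 0.295, 0.005], [0.295, -0.955, 0.001], [0.005, 0.001, -1.0]]
contact_force: [-0.5, -0.6, -0.8]
opening: -0.0003
grip_force: 0.0
```

Run:
```python
from h import *
from bench import arm
s=st(arm);d=arm.get_image("wrist");np.savez("wrist3.npz",pos=s["tool_pos"],rot=s["eef_rot"],**d);cv2.imwrite("pics/w3.png",d["img"])
```

```text
t 5.7 cradle tcp mm [-71.   -0.9] z 227.8 f [-0.6 -0.4 -0.8] op -0.00028230410235522855
```

View pics/w3.png

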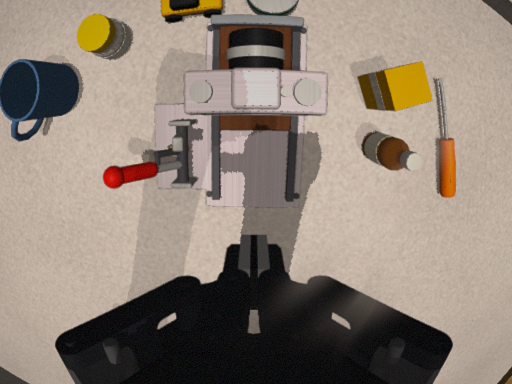

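From above, the brown base runs up to the stop with no gap at row 25. Its rear edge is at row 129, the plate's rear edge at row 206, and the ball at (113,177).

Run:
```python
from h import *
d=np.load("wrist3.npz");K=d["mtx"];H=d["hand_eye"];c=np.load("cr.npz");R,o=c["R"],c["o"]
def pt(u,v,z):
    q=np.array([u-K[0,2],v-K[1,2]]);r=np.hypot(*q);t=r/K[0,0];ray=np.r_[np.sin(t)*q/r,np.cos(t)]
    E=d["rot"];w=E@H[:3,:3]@ray;p=d["pos"]+E@H[:3,3];p=p+w*(z-p[2])/w[2];return (R.T@(p[:2]-o)*1000).round(1)
for n,a in dict(ball=(113,177,.097),plate1=(207,206,.008),plate2=(299,206,.008),baseback=(253,130,.038),camback=(255,114,.105),stop=(255,26,.041)).items():print(n,pt(*a))
```

```text
ball [-61.1 144.4]
plate1 [-123.3   60.9]
plate2 [-123.5  -59.3]
baseback [-22.9   0.6]
camback [-2.9 -1.2]
stop [95.2 -1.7]
```

The base's rear edge to the stop measures 118 mm against its 120 mm length, so it is home. Now the lever.

Call:
{"name": "carry_out", "arguments": {"motion": [[[9, -35, 0, -8.5, 0], [0, 0, 0, -8.5, 0], [0, 0, 0, -8.5, 0], [0, 0, 0, -8.5, 0], [0, 0, 0, -8.5, 0], [0, 0, 0, -8.5, 0], [0, 0, 0, -8.5, 0], [0, 0, 0, -8.5, 0]]]}}

```text
time_s: 6.55
tool_pos: [0.5087, 0.0625, 0.2237]
eef_rot: [[0.077, 0.997, -0.002], [0.997, -0.077, 0.0], [-0.0, -0.002, -1.0]]
contact_force: [0.2, -0.3, 0.5]
opening: -0.0002
grip_force: 0.0
```

Call:
{"name": "carry_out", "arguments": {"motion": [[[0, 0, 0, -8.5, 0], [0, 0, 0, -8.5, 0], [0, 0, 0, -5, 0], [35, 0, 0, 0, 0], [40, 0, 0, 0, 0], [40, 0, 0, 0, 0], [35, 0, 0, 0, 0], [0, 0, 0, 0, 0]]]}}

```text
time_s: 7.35
tool_pos: [0.4615, 0.2128, 0.2242]
eef_rot: [[-0.307, 0.952, -0.002], [0.952, 0.307, 0.004], [0.004, -0.001, -1.0]]
contact_force: [-0.4, -0.1, -0.2]
opening: -0.0
grip_force: 0.0
```

Run:
```python
from h import *
from bench import arm
print(st(arm)["eef_rot"].round(3).tolist())
```

```text
t 7.35 cradle tcp mm [-63.3 192.5] z 224.2 f [-0.4  0.  -0.2] op -1.142394837391442e-05
[[-0.307, 0.952, -0.002], [0.952, 0.307, 0.004], [0.004, -0.001, -1.0]]
```

Clear of the ball by about 25 mm. Descend, then push in -y.

Call:
{"name": "carry_out", "arguments": {"motion": [[[0, 0, 45, 0, 0], [0, 0, 45, 0, 0], [0, 0, 36, 0, 0], [0, 0, 10, 0, 0], [-10, 0, 0, 0, 0], [-10, 0, 0, 0, 0], [-6, 0, 0, 0, 0], [-6, 0, 0, 0, 0]]]}}

```text
time_s: 8.15
tool_pos: [0.4725, 0.1829, 0.0931]
eef_rot: [[-0.297, 0.955, -0.0], [0.955, 0.297, 0.012], [0.011, 0.003, -1.0]]
contact_force: [-12.7, 16.3, 12.4]
opening: 0.0002
grip_force: 9.7
```

Call:
{"name": "carry_out", "arguments": {"motion": [[[-6, 0, 0, 0, 0], [-6, 0, 0, 0, 0], [-6, 0, 0, 0, 0]]]}}

```text
time_s: 8.45
tool_pos: [0.4807, 0.1675, 0.0952]
eef_rot: [[-0.302, 0.953, 0.007], [0.953, 0.301, 0.013], [0.01, 0.011, -1.0]]
contact_force: [-4.6, 9.1, 8.2]
opening: -0.0003
grip_force: 4.8
```

Run:
```python
from h import *
from bench import arm
st(arm)
```

```text
t 8.45 cradle tcp mm [-58.4 143.6] z 95.2 f [-1.8 10.1  8.2] op -0.00027339057708743083
```

Call:
{"name": "carry_out", "arguments": {"motion": [[[-6, 0, 1, 0, 0], [-6, 0, 1, 0, 0], [-6, 0, 0, 0, 0], [-6, 0, 0, 0, 0], [-6, 0, 0, 0, 0], [-6, 0, 0, 0, 0]]]}}

```text
time_s: 9.05
tool_pos: [0.4895, 0.1208, 0.087]
eef_rot: [[-0.294, 0.956, -0.001], [0.956, 0.294, -0.001], [-0.001, -0.001, -1.0]]
contact_force: [-0.8, -1.1, -0.7]
opening: 0.0
grip_force: 0.0
```

Run:
```python
from h import *
from bench import arm
st(arm)
```

```text
t 9.05 cradle tcp mm [-63.8  96.4] z 87.0 f [-1.1 -0.8 -0.7] op 2.380407634619508e-05
```

Force has dropped to zero, so the lever has probably snapped over. Retreat outward, go up, and look.

Call:
{"name": "carry_out", "arguments": {"motion": [[[20, 0, 0, 0, 0], [35, 0, 0, 0, 0], [0, 0, -40, 0, 0], [0, 0, -45, 0, 0], [0, 0, -45, 0, 0], [0, 0, 0, 0, 0], [0, 0, 0, 0, 0], [0, 0, 0, 0, 0]]]}}

```text
time_s: 9.85
tool_pos: [0.4722, 0.1742, 0.2157]
eef_rot: [[-0.295, 0.956, -0.003], [0.956, 0.295, -0.002], [-0.001, -0.003, -1.0]]
contact_force: [0.3, 1.1, -0.1]
opening: 0.0003
grip_force: 0.0
```

Run:
```python
from h import *
from bench import arm
st(arm)
d=arm.get_image("side");a=d["img"][140:280,165:325]
e=arm.get_image("scene");b=e["img"][135:275,185:345]
cv2.imwrite("pics/s4.png",cv2.resize(np.hstack([a,b]),None,fx=2.5,fy=2.5,interpolation=cv2.INTER_CUBIC))
```

```text
t 9.85 cradle tcp mm [-64.5 152.5] z 215.7 f [ 0.6  1.  -0.1] op 0.00027176705776637953
```

View pics/s4.png

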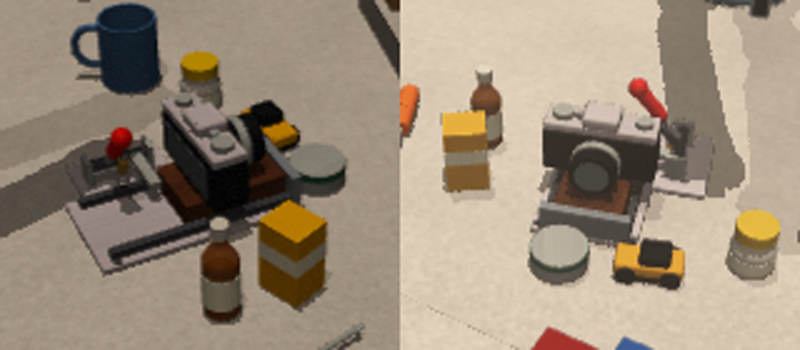

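The lever leans inward over the channel, with the ball at side (213,194) and scene (279.8,169.8), and the bar is down behind the base. I'll verify the ball's position and hand in.

Run:
```python
from h import *
from bench import arm
a=np.load("scene0.npz");b=np.load("side0.npz");c=np.load("cr.npz")
x,e=tri(a,(279.6,169.6),b,(212.8,193.8));l=c["R"].T@(x[:2]-c["o"]);print(l,x[2],e)
if abs(l[1]-.027)<.012 and abs(x[2]-.097)<.008: print(arm.finish_job())
```

```text
[-0.0618527   0.02688707] 0.0993154613387136 0.0008498609043485574
the job is handed in; nothing more can be done
None
```

The camera's base is home against the end stop, the lever is snapped over into its locked position with its bar down behind the base, and the job is handed in; the hand-in returned no verdict.

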